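# Line up the wrench sockets by size

## Robot

A 7-joint arm with a two-finger parallel gripper is mounted at the origin on the work surface. World frame = base frame: x ahead of the robot, y to its left, z up, the work surface at z = 0. Lengths are in m, angles in rad, forces in N, time in s.
With the tool pointing down it reaches from about 0.425 to 1.025 m from the base axis. Payload 3.6 kg.
Tool frame: the origin (TCP) lies midway between the tips of the shut fingers; the grasp point (between the pads) lies 19 mm behind it; z points along the fingers, y is the line along which they close (so a half turn about z gives the same grasp; the last joint's range is limited). The gripper opens to 85 mm and grips with 20 to 120 N. Pads are 22 mm wide; open, the fingers measure 114 mm over their backs; the gripper's body (76 mm by 85 mm) begins 54 mm behind the grasp point. The pads swing forward as they close: fully open they stand 13 mm farther back than shut.
Start: joints at [-1.315, 0.591, 0.048, 1.609, -0.033, 0.943, -0.034], TCP at [0.248, 0.681, 0.231] pointing down, gripper open.
Joint ranges: [-2.69, 2.69], [-0.47, 2.24], [-1.27, 1.36], [0.19, 2.51], [-1.53, 4.68], [0.08, 2.07], [-3.09, 3.09]. Speed limits (rad/s): [2.57, 2.57, 3.14, 3.14, 3.14, 3.14, 3.14].

## Interface

Orientations are given as a rotation vector (axis times angle).
In Python, from rig import arm, cams gives the robot as it stands. The module is installed in compiled form; this text tells all that it offers.
- The arm moves only by the shell command python3 -m creep 'ROWS'. ROWS is JSON, a list that holds one entry, the list of rows, each a list of 7 numbers: the turn, a rotation vector about the tool's x, y, z as a fraction of full scale, then the shift along the tool's x, y, z as a fraction of full scale, then the closure, from -1 (fully open) to 1 (shut). In form: [[[wx, wy, wz, x, y, z, claw], ...]]. A call has 1 to 5 rows; each row is the pose to reach, as a shift and turn from the pose commanded when the call began, along the tool's axes at that moment, turning the shorter way round; what a row does not reach only later rows make up. Full scale, the value 1, is 0.15 m for a shift and pi rad for a turn. A row lasts 1/8 s, in which the tool goes at most 62.5 mm and 10.7 degrees, less where a joint would pass 70% of its speed; a pose out of reach is approached as far as the arm can. A call with a number of a shift or a turn outside -1 to 1 is refused whole. A call with a gripper value outside its range is refused whole. The fingers move at their own pace and stop on an object; the grip force is fixed at half the most. Time passes only in rows, so rows that repeat a pose let the fingers close. It gives the time, the measured TCP pose, the force, the opening and the grip force at its end, in the units of the state.
- arm.observe(): the state, without advancing time (a new reading comes with each control period).
- cams.camera(name): name is "scene" or "top" or "wrist"; returns a dict with "pixels" (400x640x3 uint8, red, green, blue), "camera_matrix" (3x3 intrinsics, pixels), "R" (3x3) and "t" (3): a world point X has camera coordinates R X + t. Camera axes: x right, y down, z forward; pixel columns grow to the right and rows downward; lengths in m; the calibration is good to about 2 mm. The wrist camera is an equidistant fisheye: a pixel r from the principal point sees the ray r / f radians off the axis. A picture is of the moment at which its call begins. There is no depth.
- arm.hand_in(): hands the job in; it is judged then, once.
Trained networks look in the newest picture that a camera, given by its name, has taken for a name from the list of things; names that differ only in an ending like _2 or _b are one class to them, and where a whole thing is asked for, a point or a joint stands for the part that bears it (a point fixed in the world has none). Each returns a list of dicts, best first, with "confidence" (0 to 1); they miss things now and then, are a little off and sometimes report something else, mostly with a low value. They report only what shows in the picture. A call takes as long as a camera call. They do not tell look-alikes from the thing itself.
- cams.regions_of(camera, thing): "region" (400x640 bool, what is visible of it).
- cams.tip_of(camera, thing): "location" ([x, y, z] in m, in the coordinates of the camera as it stood for that picture, good to about 4 mm: a listed point, or the origin of a listed thing).
The state is a dict: "time": time; "q": joint angles; "joint_vel": joint speeds; "tau": joint torques, N m; "ee_pos": TCP position; "eef_rot": TCP orientation; "wrist_force": force on the tool from outside, world axes, zero at the start; "ft_torque": the same for the moment, N m; "grip_width": opening from 0.0 (shut) to 1.0 (fully open); "grasp_force": force on a finger pad.
Only numpy, scipy, OpenCV 4.12 (cv2) and the standard library are available. Lean on these libraries where they do the work, as an engineer would, in place of code of your own. Each camera call takes 0.05 s, during which the arm holds its last target. There are 200 camera calls.

## Task

Stand the four wrench sockets upright on the blue rail, one centred on each white mark, in order of size: the smallest on the mark next to the red end stop, rising to the largest next to the black end stop. Set them down without knocking any of them over, and let go of them all.

Things in the scene. Friction and masses are not known exactly. Their poses are not given: they have to be found in the camera images.
- socket_s_mid (a point): the smallest of four loose round dark-steel wrench sockets: plain upright cylinder 22 mm in diameter and 36 mm tall, standing on its open end with a small square drive hole in its top. Point at its centre, 18 mm above its underside; its z axis points up along the cylinder.
- socket_m_mid (a point): the second smallest of four loose round dark-steel wrench sockets: plain upright cylinder 32 mm in diameter and 44 mm tall, standing on its open end with a small square drive hole in its top. Point at its centre, 22 mm above its underside; its z axis points up along the cylinder.
- socket_l_mid (a point): the second largest of four loose round dark-steel wrench sockets: plain upright cylinder 42 mm in diameter and 52 mm tall, standing on its open end with a small square drive hole in its top. Point at its centre, 26 mm above its underside; its z axis points up along the cylinder.
- socket_xl_mid (a point): the largest of four loose round dark-steel wrench sockets: plain upright cylinder 52 mm in diameter and 60 mm tall, standing on its open end with a small square drive hole in its top. Point at its centre, 30 mm above its underside; its z axis points up along the cylinder.
- mark_1: white round mark, 60 mm in diameter, printed flat on top of a fixed blue rail; number 1 of four alike in a straight row along the rail, 75 mm apart, counted from the rail's left end as the robot sees it (its +y end). Origin: the mark's centre, on the rail's flat top, where a socket's underside rests; z up, y along the rail towards mark 1. The rail is 370 mm long, 80 mm wide and 10 mm thick and lies roughly crosswise to the robot, turned by up to 0.2 rad.
- mark_2: white round mark, 60 mm in diameter, printed flat on top of a fixed blue rail; number 2 of four alike in a straight row along the rail, 75 mm apart, counted from the rail's left end as the robot sees it (its +y end). Origin: the mark's centre, on the rail's flat top, where a socket's underside rests; z up, y along the rail towards mark 1. The rail is 370 mm long, 80 mm wide and 10 mm thick and lies roughly crosswise to the robot, turned by up to 0.2 rad.
- mark_3: white round mark, 60 mm in diameter, printed flat on top of a fixed blue rail; number 3 of four alike in a straight row along the rail, 75 mm apart, counted from the rail's left end as the robot sees it (its +y end). Origin: the mark's centre, on the rail's flat top, where a socket's underside rests; z up, y along the rail towards mark 1. The rail is 370 mm long, 80 mm wide and 10 mm thick and lies roughly crosswise to the robot, turned by up to 0.2 rad.
- mark_4: white round mark, 60 mm in diameter, printed flat on top of a fixed blue rail; number 4 of four alike in a straight row along the rail, 75 mm apart, counted from the rail's left end as the robot sees it (its +y end). Origin: the mark's centre, on the rail's flat top, where a socket's underside rests; z up, y along the rail towards mark 1. The rail is 370 mm long, 80 mm wide and 10 mm thick and lies roughly crosswise to the robot, turned by up to 0.2 rad.
- red_stop: the red end stop: fixed red bar across one end of the blue rail, 12 mm along the rail, 70 mm across it, standing 22 mm above the rail's top. The red stop is at either end of the rail and the black stop at the other; each is 47.5 mm beyond the centre of the nearest mark. Origin: centre of its underside, on the rail's top.
- black_stop: the black end stop: fixed black bar across one end of the blue rail, 12 mm along the rail, 70 mm across it, standing 22 mm above the rail's top. The red stop is at either end of the rail and the black stop at the other; each is 47.5 mm beyond the centre of the nearest mark. Origin: centre of its underside, on the rail's top.
Not all that is in view belongs to the job. Leave any orange look-alike of the part that bears socket_s_mid alone.

How it is judged:
By the outcome, as a careful person would: the job done as asked, in the order asked, and still so for the second after the job is handed in, with the robot touching nothing.
It also fails if it takes over 99 s, if anything falls off the work surface, if the arm or the gripper's body presses on something with over 40 N, if the wrist force passes 120 N, or if a joint passes its speed limit or range.

## Working session

There is one attempt and no reset: what is moved stays moved. The work goes in short steps, Python scripts to look and compute and a shell command to move; the robot and the scene stay as the last step left them, time stands still between calls to the robot, and variables do not carry over. Pictures are saved under pics/ and viewed, at most 14 in all, crops included, and the job is handed in when it is done.

```bash
mkdir -p pics
cat > h.py <<'E'
import numpy as np, cv2
from rig import arm, cams
from scipy.spatial.transform import Rotation as Rn
def world(c,p): return np.array(c["R"]).T@(np.array(p)-np.array(c["t"]))
def rays(c,uv):
    K=np.array(c["camera_matrix"]); d=np.linalg.inv(K)@np.array([uv[0],uv[1],1]); R=np.array(c["R"])
    return -R.T@np.array(c["t"]), R.T@d
def atz(c,uv,z):
    o,d=rays(c,uv); return o+d*(z-o[2])/d[2]
def px(c,X):
    p=np.array(c["camera_matrix"])@(np.array(c["R"])@np.array(X)+np.array(c["t"])); return p[:2]/p[2]
E
python3 - <<'E'
from h import *
s=arm.observe(); print(s)
for n in ["top","scene"]:
    c=cams.camera(n); cv2.imwrite(f"pics/{n}0.png",c["pixels"][...,::-1]); print(n,world(c,[0,0,0]))
    for t in ["socket_s_mid","socket_m_mid","socket_l_mid","socket_xl_mid","mark_1","mark_2","mark_3","mark_4","red_stop","black_stop"]:
        for d in cams.tip_of(n,t)[:3]:
            X=world(c,d["location"]); print(t,round(d["confidence"],2),X.round(4),px(c,X).round())
E
```

```text
{'time': 0.0, 'q': array([-1.31449954,  0.59210133,  0.04828542,  1.60984429, -0.03335094,
        0.94267404, -0.03368576]), 'joint_vel': array([-0.00035998, -0.00018389, -0.00011051,  0.00086191,  0.00066522,
        0.00021741, -0.00135477]), 'tau': array([-5.79599055e-05, -5.48695886e+01,  1.54719561e+00, -1.98119760e+01,
        9.50162328e-03,  8.90947238e-03, -4.00790313e-06]), 'ee_pos': array([0.24815153, 0.68032589, 0.23014514]), 'eef_rot': array([-0.54649012, -3.09337743,  0.00345575]), 'wrist_force': array([0.20053619, 0.34297364, 0.98223182]), 'ft_torque': array([-0.00976447, -0.02096161, -0.00859422]), 'grasp_force': 0.0, 'grip_width': 0.9968962291134923}
top [ 0.26009551 -0.00661183  1.27779485]
socket_s_mid 0.42 [0.5076 0.3026 0.0205] [215. 203.]
socket_s_mid 0.42 [0.3802 0.3351 0.0217] [199. 247.]
socket_s_mid 0.41 [0.4514 0.3256 0.0178] [205. 222.]
socket_m_mid 0.68 [ 0.4609 -0.327   0.0203] [439. 229.]
socket_l_mid 0.55 [0.4496 0.124  0.0217] [277. 226.]
socket_xl_mid 0.64 [ 0.4462 -0.0956  0.0276] [356. 230.]
mark_1 0.76 [ 0.6077 -0.0426  0.0096] [339. 175.]
mark_1
[... 1170 characters left out ...]
0087] [277. 226.]
mark_1 0.62 [0.6253 0.1786 0.0049] [368. 269.]
mark_2 0.85 [0.6115 0.0323 0.0112] [309. 237.]
mark_2 0.67 [ 0.6154 -0.0455  0.0087] [277. 226.]
mark_2 0.62 [0.6253 0.1786 0.0049] [368. 269.]
mark_3 0.85 [0.6115 0.0323 0.0112] [309. 237.]
mark_3 0.67 [ 0.6154 -0.0455  0.0087] [277. 226.]
mark_3 0.62 [0.6253 0.1786 0.0049] [368. 269.]
mark_4 0.85 [0.6115 0.0323 0.0112] [309. 237.]
mark_4 0.67 [ 0.6154 -0.0455  0.0087] [277. 226.]
mark_4 0.62 [0.6253 0.1786 0.0049] [368. 269.]
red_stop 0.69 [ 0.6031 -0.0909  0.0075] [262. 215.]
red_stop 0.67 [ 0.4605 -0.3302  0.0183] [209. 140.]
red_stop 0.43 [0.6101 0.0304 0.0138] [308. 236.]
black_stop 0.62 [0.6305 0.2267 0.0106] [389. 279.]
```

View pics/top0.png

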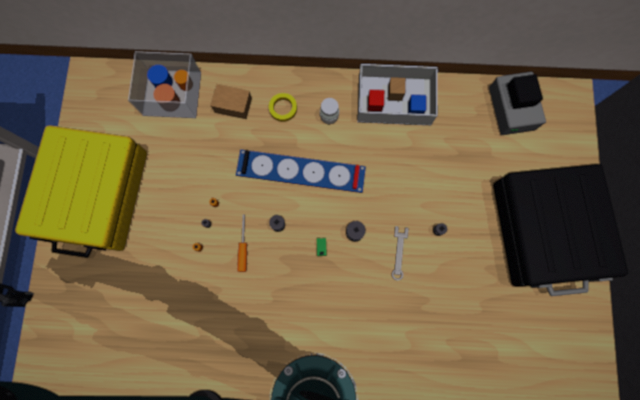

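Run:
```python
import cv2
a=cv2.imread("pics/scene0.png")[110:300,180:500]
cv2.imwrite("pics/scenecrop.png",cv2.resize(a,(800,475),interpolation=cv2.INTER_CUBIC))
```

```text
(no output)
```

View pics/scenecrop.png

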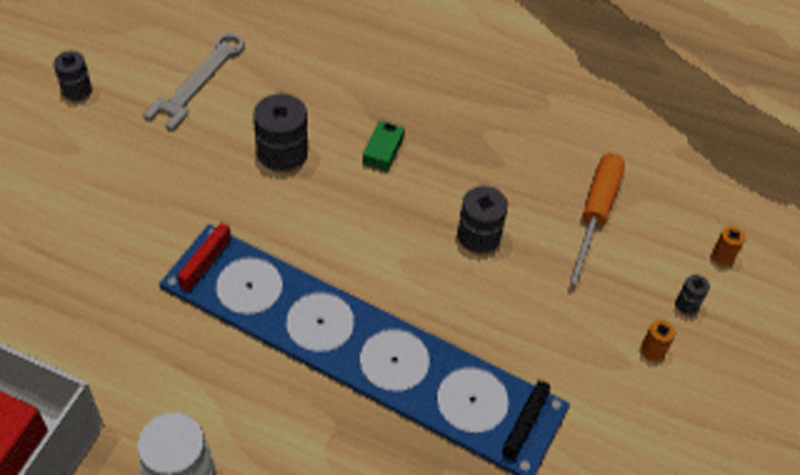

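Candidates in top view: the dark small socket at (206,222), with orange look-alikes at (214,202) and (198,247). The other dark ones are m (439,229), l (277,223) and xl (355,231). The crop confirms that the dark one between the two orange ones is socket_s. Red is at the mark-4 end and black at mark 1, so s→4, m→3, l→2, xl→1.

```bash
cat >> h.py <<'E'
from scipy.optimize import least_squares
DIM={"s":(.011,.036),"m":(.016,.044),"l":(.021,.052),"xl":(.026,.060)}
def cylc(c,x,y,z0,r,h):
    a=np.linspace(0,2*np.pi,40); P=[]
    for z in (z0,z0+h): P+= [px(c,[x+r*np.cos(t),y+r*np.sin(t),z]) for t in a]
    m=cv2.moments(cv2.convexHull(np.array(P,np.float32))); return np.array([m["m10"],m["m01"]])/m["m00"]
def cent(reg): 
    v,u=np.nonzero(reg); return np.array([u.mean(),v.mean()])
def find(obs,z0,r,h,g):  # obs: list of (cam, centroid)
    f=lambda p: np.concatenate([cylc(c,p[0],p[1],z0,r,h)-u for c,u in obs])
    s=least_squares(f,g); return s.x, s.fun
def go(x,y,z,yaw,claw=None):
    """fractions to TCP (x,y,z), closing axis at yaw (mod pi), tool down"""
    s=arm.observe(); R=Rn.from_rotvec(s["eef_rot"]); best=None
    for k in (0,np.pi):
        c_,s_=np.cos(yaw+k),np.sin(yaw+k); Y=np.array([c_,s_,0]); Z=np.array([0,0,-1.]); X=np.cross(Y,Z)
        w=(R.inv()*Rn.from_matrix(np.c_[X,Y,Z])).as_rotvec()
        if best is None or np.linalg.norm(w)<np.linalg.norm(best): best=w
    d=R.inv().apply(np.array([x,y,z])-s["ee_pos"])
    print("turn",(best/np.pi).round(4),"shift",(d/.15).round(3),"| at",s["ee_pos"].round(4),"t",round(s["time"],2),"w",round(s["grip_width"],2))
E
python3 - <<'E'
from h import *
G={"s":(.449,.325),"m":(.461,-.33),"l":(.453,.124),"xl":(.446,-.094)}
C={n:cams.camera(n) for n in ("top","scene")}
for k,g in G.items():
    obs=[]
    for n,c in C.items():
        p=px(c,[*g,.02]); ds=[d for d in cams.regions_of(n,f"socket_{k}_mid") if np.linalg.norm(cent(d["region"])-p)<8]
        if ds: obs.append((c,cent(ds[0]["region"]))); print(k,n,ds[0]["region"].sum(),find(obs[-1:],0,*DIM[k],g)[0].round(4))
    print(k,[a.round(4) for a in find(obs,0,*DIM[k],g)])
M=[]
for n,c in C.items():
    ds=cams.regions_of(n,"mark_1"); P=sorted([tuple(atz(c,cent(d["region"]),.01)[:2].round(4)) for d in ds if d["confidence"]>.3 and d["region"].sum()>100],key=lambda a:-a[1]); print(n,P)
    M+=P
    for t in("red_stop","black_stop"):
        print(t,[atz(c,cent(d["region"]),.021).round(4) for d in cams.regions_of(n,t)[:1]])
E
```

```text
s top 43 [0.4488 0.3235]
s [array([0.4488, 0.3235]), array([-0., -0.])]
m top 144 [ 0.4616 -0.3263]
m scene 213 [ 0.463  -0.3277]
m [array([ 0.4624, -0.3269]), array([ 0.2176, -0.2982,  0.3556, -0.0522])]
l top 214 [0.457  0.1248]
l scene 459 [0.4604 0.1243]
l [array([0.4587, 0.1244]), array([ 0.1933, -0.5942,  0.2737, -0.5116])]
xl top 314 [ 0.4457 -0.0916]
xl scene 596 [ 0.4472 -0.0915]
xl [array([ 0.4464, -0.0917]), array([ 0.0445, -0.2564,  0.1084, -0.2391])]
top [(np.float64(0.6276), np.float64(0.1805)), (np.float64(0.6127), np.float64(0.0331)), (np.float64(0.6065), np.float64(-0.0429))]
red_stop []
black_stop []
scene [(np.float64(0.6291), np.float64(0.1803)), (np.float64(0.617), np.float64(0.032)), (np.float64(0.609), np.float64(-0.0428))]
red_stop [array([ 0.6048, -0.0908,  0.021 ])]
black_stop [array([0.635 , 0.2278, 0.021 ])]
```

Run:
```python
from h import *
go(.449,.3238,.11,1.22)
```

```text
turn [-0.      0.      0.0003] shift [-2.072 -1.78   0.809] | at [0.2484 0.6811 0.2313] t 1.9 w 1.0
```

```bash
python3 -m creep '[[[0,0,0,-1,-0.9,0.3,-1],[0,0,0,-1,-0.9,0.3,-1],[0,0,0,-1,-0.9,0.3,-1],[0,0,0,-1,-0.9,0.3,-1]]]' && python3 -m creep '[[[0,0,0,-1,-0.9,0.5,-1],[0,0,0,-1,-0.9,0.5,-1],[0,0,0,-1,-0.9,0.5,-1],[0,0,0,-1,-0.9,0.5,-1],[0,0,0,-1,-0.9,0.5,-1]]]'
python3 - <<'E'
from h import *
go(.449,.3238,.007,1.22)
c=cams.camera("wrist"); cv2.imwrite("pics/w1.png",c["pixels"][...,::-1])
for d in cams.tip_of("wrist","socket_s_mid")[:4]: print(d["confidence"],world(c,d["location"]).round(4))
E
```

```text
time: 2.4
ee_pos: [0.3459, 0.4973, 0.1855]
eef_rot: [0.557, 3.091, -0.007]
wrist_force: [-0.2, 0.8, 0.0]
grip_width: 0.999
grasp_force: 0.0
time: 3.02
ee_pos: [0.4389, 0.3226, 0.1108]
eef_rot: [-0.553, -3.092, 0.002]
wrist_force: [-1.2, 0.5, 0.8]
grip_width: 1.001
grasp_force: 0.0
turn [-0.0005  0.     -0.0011] shift [-0.06   0.032  0.692] | at [0.4389 0.3226 0.1108] t 3.02 w 1.0
0.85 [0.3764 0.3431 0.0181]
0.73 [0.4498 0.3284 0.016 ]
0.6 [0.5057 0.3038 0.0171]
```

View pics/w1.png

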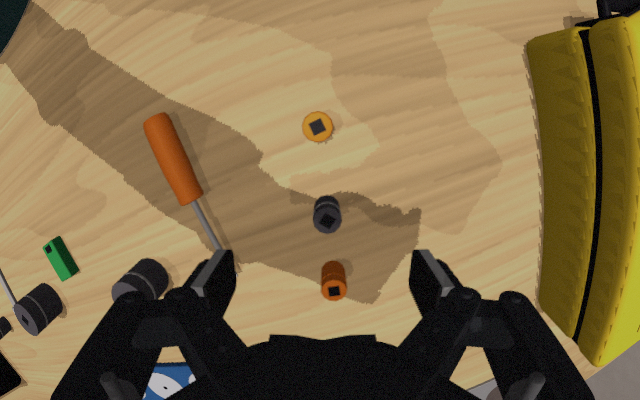

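The dark socket sits at (327,215), centred between the pads. The orange ones at (317,126) and (333,282) are clear of the finger paths.

```bash
python3 -m creep '[[[0,0,0,-0.06,0.045,0,-1],[0,0,0,-0.06,0.045,0.35,-1],[0,0,0,-0.06,0.045,0.6,-1],[0,0,0,-0.06,0.045,0.69,-1],[0,0,0,-0.06,0.045,0.69,-1]]]' && python3 -m creep '[[[0,0,0,0,0,0,1],[0,0,0,0,0,0,1],[0,0,0,0,0,0,1],[0,0,0,0,0,0,1],[0,0,0,0,0,0,1]]]'  && python3 -m creep '[[[0,0,0,0,0,0,1],[0,0,0,0,0,0,1],[0,0,0,0,0,-0.2,1],[0,0,0,0,0,-0.4,1],[0,0,0,0,0,-0.5,1]]]'
python3 - <<'E'
from h import *
go(.6080,-.0428,.08,-.0907)
c=cams.camera("wrist"); cv2.imwrite("pics/w2.png",c["pixels"][...,::-1])
for d in cams.tip_of("wrist","socket_s_mid")[:4]: print(d["confidence"],world(c,d["location"]).round(4))
E
```

```text
time: 3.75
ee_pos: [0.4485, 0.329, 0.0076]
eef_rot: [-0.544, -3.094, -0.0]
wrist_force: [0.6, -0.5, -0.2]
grip_width: 1.0
grasp_force: 0.0
time: 4.38
ee_pos: [0.4488, 0.3279, 0.0087]
eef_rot: [0.547, 3.093, 0.001]
wrist_force: [-2.4, -1.0, 6.6]
grip_width: 0.237
grasp_force: 58.4
time: 5.0
ee_pos: [0.4491, 0.3282, 0.0843]
eef_rot: [0.547, 3.092, 0.003]
wrist_force: [0.2, -0.1, -1.0]
grip_width: 0.237
grasp_force: 58.7
turn [ 7.000e-04 -1.000e-04  4.175e-01] shift [-1.843 -1.961  0.027] | at [0.4491 0.3282 0.0843] t 5.0 w 0.24
0.82 [0.3726 0.341  0.0187]
0.77 [0.5047 0.3065 0.0179]
0.74 [0.4501 0.3313 0.0921]
```

View pics/w2.png

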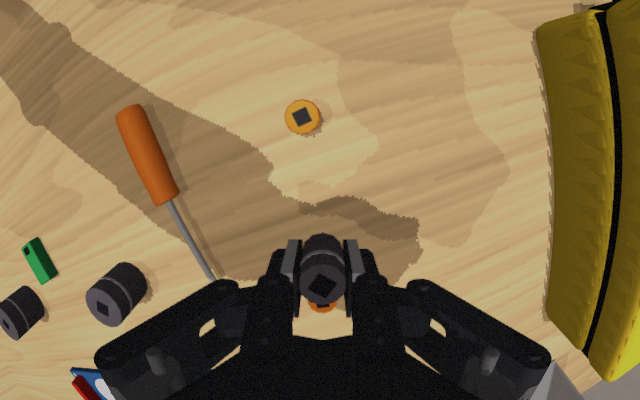

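Socket s is held upright between the pads, at (322,275). Now carry it to mark 4.

```bash
python3 -m creep '[[[0,0,0,-0.92,-0.97,0,1],[0,0,0,-0.92,-0.97,0,1],[0,0,0,-0.92,-0.97,0,1],[0,0,0,-0.92,-0.97,0,1]]]' && python3 -m creep '[[[0,0,0.4175,-0.92,-0.99,0.02,1],[0,0,0.4175,-0.92,-0.99,0.02,1],[0,0,0.4175,-0.92,-0.99,0.02,1],[0,0,0.4175,-0.92,-0.99,0.02,1],[0,0,0.4175,-0.92,-0.99,0.02,1]]]'
python3 - <<'E'
from h import *
go(.6080,-.0428,.08,-.0907)
E
```

```text
time: 5.6
ee_pos: [0.5294, 0.1373, 0.0817]
eef_rot: [-0.561, -3.091, 0.006]
wrist_force: [0.3, 0.5, -1.1]
grip_width: 0.238
grasp_force: 58.8
time: 6.22
ee_pos: [0.6071, -0.045, 0.0787]
eef_rot: [-1.897, -2.504, 0.002]
wrist_force: [-0.5, -0.2, -0.7]
grip_width: 0.242
grasp_force: 58.6
turn [-0.0003  0.0003  0.1161] shift [ 0.012  0.01  -0.009] | at [ 0.6071 -0.045   0.0787] t 6.22 w 0.24
```

```bash
python3 -m creep '[[[0,0,0.116,0.012,0.01,0,1],[0,0,0.116,0.012,0.01,0,1],[0,0,0.116,0.012,0.01,0,1],[0,0,0.116,0.012,0.01,0,1]]]'
python3 - <<'E'
from h import *
go(.6080,-.0428,.0195,-.0907)
c=cams.camera("wrist"); cv2.imwrite("pics/w3.png",c["pixels"][...,::-1])
for t in ("socket_s_mid","mark_1","red_stop","black_stop","socket_m_mid","socket_l_mid","socket_xl_mid"):
  for d in cams.tip_of("wrist",t)[:4]: print(t,d["confidence"],world(c,d["location"]).round(4))
E
```

```text
time: 6.72
ee_pos: [0.6076, -0.0401, 0.0791]
eef_rot: [-2.305, -2.133, 0.001]
wrist_force: [-0.3, -0.5, -0.4]
grip_width: 0.237
grasp_force: 58.6
turn [-0.0004 -0.      0.0042] shift [-0.018  0.005  0.398] | at [ 0.6076 -0.0401  0.0791] t 6.72 w 0.24
socket_s_mid 0.81 [ 0.6057 -0.0399  0.0879]
mark_1 0.89 [ 0.6087 -0.0435  0.0061]
mark_1 0.87 [0.6105 0.026  0.0098]
mark_1 0.62 [0.6147 0.1054 0.0069]
red_stop 0.6 [ 0.4434 -0.0893  0.0332]
black_stop 0.32 [ 0.6108 -0.0397  0.0895]
socket_l_mid 0.66 [0.4551 0.1212 0.0269]
socket_xl_mid 0.66 [ 0.4404 -0.0926  0.032 ]
```

View pics/w3.png

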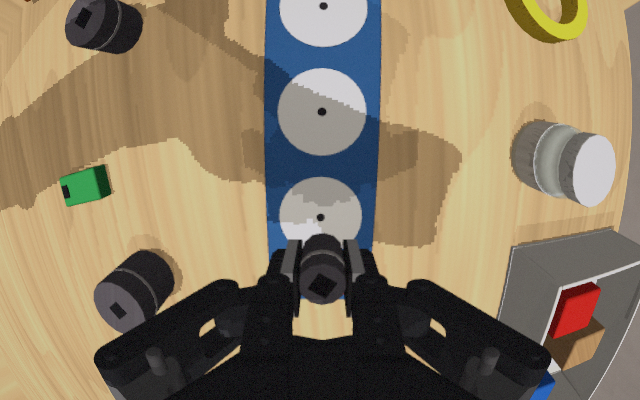

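Mark 4's dot is at (320,217), in line with the held socket at (322,275). Lower and release.

```bash
python3 -m creep '[[[0,0,0.004,-0.018,0.005,0,1],[0,0,0.004,-0.018,0.005,0.2,1],[0,0,0.004,-0.018,0.005,0.3,1],[0,0,0.004,-0.018,0.005,0.34,1],[0,0,0.004,-0.018,0.005,0.34,1]]]'
python3 - <<'E'
from h import *
go(.6080,-.0430,.0195,-.0907)
E
```

```text
time: 7.75
ee_pos: [0.6085, -0.0436, 0.0286]
eef_rot: [-2.323, -2.115, 0.001]
wrist_force: [0.2, -0.1, -1.2]
grip_width: 0.233
grasp_force: 58.7
turn [-0.0001  0.     -0.0009] shift [ 0.004 -0.004  0.061] | at [ 0.6085 -0.0436  0.0286] t 7.75 w 0.23
```

```bash
python3 -m creep '[[[0,0,0,0,0,0.03,1],[0,0,0,0,0,0.05,1],[0,0,0,0,0,0.06,1],[0,0,0,0,0,0.062,1],[0,0,0,0,0,0.062,1]]]' && python3 -m creep '[[[0,0,0,0,0,0,-1],[0,0,0,0,0,0,-1],[0,0,0,0,0,0,-1],[0,0,0,0,0,0,-1],[0,0,0,0,0,0,-1]]]'  && python3 -m creep '[[[0,0,0,0,0,-0.2,-1],[0,0,0,0,0,-0.5,-1],[0,0,0,0,0,-0.6,-1],[0,0,0,0,0,-0.6,-1]]]'
python3 - <<'E'
from h import *
go(.4624,-.3272,.12,-.0907)
c=cams.camera("wrist")
for t in ("socket_s_mid","mark_1"):
  for d in cams.tip_of("wrist",t)[:4]: print(t,d["confidence"],world(c,d["location"]).round(4))
E
```

```text
time: 8.38
ee_pos: [0.6086, -0.0435, 0.0196]
eef_rot: [2.323, 2.115, 0.0]
wrist_force: [-1.4, 0.1, -0.9]
grip_width: 0.238
grasp_force: 58.7
time: 9.0
ee_pos: [0.6086, -0.0435, 0.0195]
eef_rot: [2.323, 2.115, 0.0]
wrist_force: [-0.2, 0.7, 0.4]
grip_width: 1.001
grasp_force: 0.0
time: 9.5
ee_pos: [0.6091, -0.0434, 0.1104]
eef_rot: [2.322, 2.115, 0.002]
wrist_force: [1.3, 0.1, -0.0]
grip_width: 1.005
grasp_force: 0.0
turn [ 0.0007 -0.0001 -0.0008] shift [-1.975 -0.798 -0.066] | at [ 0.6091 -0.0434  0.1104] t 9.5 w 1.0
socket_s_mid 0.65 [ 0.6072 -0.0393  0.0268]
mark_1 0.85 [ 0.6039 -0.0431  0.0074]
mark_1 0.65 [ 0.4398 -0.0904  0.0339]
mark_1 0.64 [0.6156 0.1039 0.0056]
```

```bash
python3 -m creep '[[[0,0,0,-0.99,-0.4,-0.07,-1],[0,0,0,-0.99,-0.4,-0.07,-1],[0,0,0,-0.99,-0.4,-0.07,-1],[0,0,0,-0.99,-0.4,-0.07,-1]]]' && python3 -m creep '[[[0,0,0,-0.98,-0.4,0,-1],[0,0,0,-0.98,-0.4,0,-1],[0,0,0,-0.98,-0.4,0,-1],[0,0,0,-0.98,-0.4,0,-1],[0,0,0,-0.98,-0.4,0,-1]]]'
python3 - <<'E'
from h import *
c=cams.camera("wrist")
for t in ("socket_m_mid",):
  for d in cams.tip_of("wrist",t)[:4]: print(t,d["confidence"],world(c,d["location"]).round(4))
c=cams.camera("scene"); cv2.imwrite("pics/s1.png",cv2.resize(c["pixels"][110:300,180:500,::-1],(800,475),interpolation=cv2.INTER_CUBIC))
go(.4624,-.3272,.009,-.0907)
E
```

```text
time: 10.15
ee_pos: [0.532, -0.1895, 0.1191]
eef_rot: [-2.33, -2.106, 0.005]
wrist_force: [0.8, 0.4, 0.3]
grip_width: 1.0
grasp_force: 0.0
time: 10.78
ee_pos: [0.4626, -0.3243, 0.1191]
eef_rot: [-2.319, -2.117, -0.002]
wrist_force: [0.6, 0.2, 0.5]
grip_width: 1.002
grasp_force: 0.0
socket_m_mid 0.73 [ 0.4596 -0.3235  0.024 ]
turn [-0.0001 -0.0005  0.0003] shift [-0.021 -0.001  0.737] | at [ 0.4628 -0.3242  0.1196] t 10.93 w 1.0
```

View pics/s1.png

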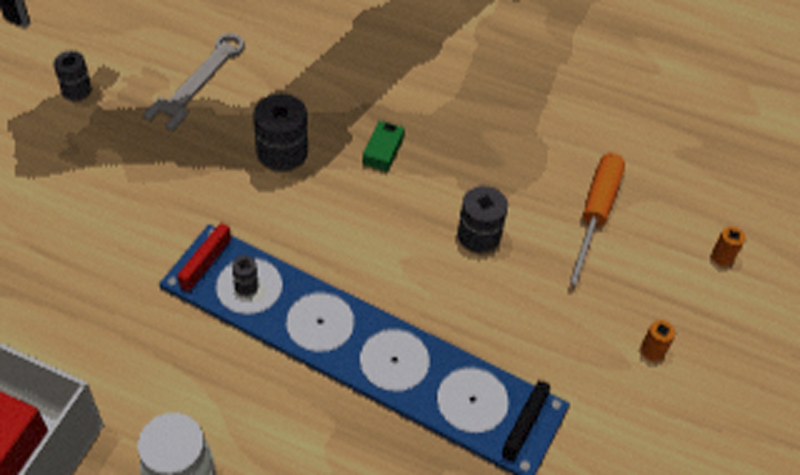

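s stands on mark 4 (base about (245,288), mark centre (249,286)); I'll measure its centring later. Next, grasp m.

```bash
python3 -m creep '[[[0,0,0,-0.015,-0.003,0.2,-1],[0,0,0,-0.015,-0.003,0.5,-1],[0,0,0,-0.015,-0.003,0.68,-1],[0,0,0,-0.015,-0.003,0.73,-1],[0,0,0,-0.015,-0.003,0.73,-1]]]' && python3 -m creep '[[[0,0,0,0,0,0,1],[0,0,0,0,0,0,1],[0,0,0,0,0,0,1],[0,0,0,0,0,0,1],[0,0,0,0,0,0,1]]]'  && python3 -m creep '[[[0,0,0,0,0,0,1],[0,0,0,0,0,-0.2,1],[0,0,0,0,0,-0.5,1],[0,0,0,0,0,-0.6,1],[0,0,0,0,0,-0.6,1]]]'
python3 - <<'E'
from h import *
c=cams.camera("wrist"); s=arm.observe(); R=Rn.from_rotvec(s["eef_rot"])
for d in cams.tip_of("wrist","socket_m_mid")[:4]:
    X=world(c,d["location"]); print(d["confidence"],X.round(4),"tool rel",R.inv().apply(X-s["ee_pos"]).round(4))
T=cams.camera("top");S=cams.camera("scene");obs=[]
for n,c in (("top",T),("scene",S)):
    for d in cams.regions_of(n,"socket_s_mid"):
        u=cent(d["region"])
        if np.linalg.norm(u-px(c,[.608,-.043,.028]))<8: obs.append((c,u)); print(n,find(obs[-1:],.01,*DIM["s"],(.608,-.043))[0].round(4)); break
go(.6148,.0319,.1,-.0907)
E
```

```text
time: 11.55
ee_pos: [0.4614, -0.3281, 0.0105]
eef_rot: [-2.321, -2.116, -0.0]
wrist_force: [0.9, 0.2, -0.1]
grip_width: 1.001
grasp_force: 0.0
time: 12.18
ee_pos: [0.4613, -0.329, 0.0115]
eef_rot: [2.322, 2.114, 0.001]
wrist_force: [-0.0, 0.3, 4.6]
grip_width: 0.356
grasp_force: 59.0
time: 12.8
ee_pos: [0.4613, -0.3288, 0.1013]
eef_rot: [2.321, 2.114, 0.001]
wrist_force: [0.9, -0.2, -1.4]
grip_width: 0.357
grasp_force: 59.6
0.71 [ 0.4594 -0.3246  0.111 ] tool rel [ 0.0035 -0.0016 -0.0108]
turn [-0.0007 -0.0003 -0.0009] shift [ 2.486  0.803 -0.004] | at [ 0.4601 -0.3282  0.0992] t 13.1 w 0.36
```

```bash
python3 -m creep '[[[0,0,0,0.95,0.3,0,1],[0,0,0,0.95,0.3,0,1],[0,0,0,0.95,0.3,0,1],[0,0,0,0.95,0.3,0,1]]]' && python3 -m creep '[[[0,0,0,0.95,0.3,0,1],[0,0,0,0.95,0.3,0,1],[0,0,0,0.95,0.3,0,1],[0,0,0,0.95,0.3,0,1]]]' && python3 -m creep '[[[0,0,0,0.57,0.2,0,1],[0,0,0,0.57,0.2,0,1],[0,0,0,0.57,0.2,0,1],[0,0,0,0.57,0.2,0,1],[0,0,0,0.57,0.2,0,1]]]'
python3 - <<'E'
from h import *
c=cams.camera("wrist"); s=arm.observe(); R=Rn.from_rotvec(s["eef_rot"])
for t in ("socket_m_mid","mark_1","socket_s_mid"):
  for d in cams.tip_of("wrist",t)[:3]:
    X=world(c,d["location"]); print(t,d["confidence"],X.round(4),"tool rel",R.inv().apply(X-s["ee_pos"]).round(4))
go(.6146,.0299,.0222,-.0907)
c=cams.camera("scene"); cv2.imwrite("pics/raw_s.png",c["pixels"][...,::-1])
E
```

```text
time: 13.6
ee_pos: [0.5199, -0.1878, 0.0996]
eef_rot: [-2.315, -2.121, -0.001]
wrist_force: [-1.2, -0.7, -2.0]
grip_width: 0.355
grasp_force: 59.7
time: 14.1
ee_pos: [0.5777, -0.0521, 0.1]
eef_rot: [-2.319, -2.119, -0.0]
wrist_force: [-0.2, -0.4, -2.6]
grip_width: 0.358
grasp_force: 59.7
time: 14.72
ee_pos: [0.614, 0.0257, 0.1005]
eef_rot: [2.327, 2.11, -0.003]
wrist_force: [0.0, -0.3, -0.9]
grip_width: 0.356
grasp_force: 59.7
socket_m_mid 0.64 [0.6109 0.0297 0.1099] tool rel [ 0.0031 -0.0036 -0.0094]
mark_1 0.85 [0.6188 0.1044 0.008 ] tool rel [ 0.0784 -0.0029  0.0925]
mark_1 0.78 [0.6255 0.1804 0.0072] tool rel [ 0.1547 -0.0036  0.0932]
mark_1 0.68 [0.6083 0.0295 0.0127] tool rel [ 0.0028 -0.0061  0.0879]
socket_s_mid 0.26 [0.6161 0.1049 0.0036] tool rel [ 0.0786 -0.0057  0.0969]
turn [-0.0001  0.0001 -0.0014] shift [ 0.014 -0.001  0.523] | at [0.6146 0.0279 0.1006] t 14.93 w 0.36
```

```bash
python3 -m creep '[[[0,0,0,0.014,0,0.15,1],[0,0,0,0.014,0,0.35,1],[0,0,0,0.014,0,0.45,1],[0,0,0,0.014,0,0.47,1],[0,0,0,0.014,0,0.47,1]]]'
python3 - <<'E'
from h import *
go(.6148,.0299,.0222,-.0907)
E
```

```text
time: 15.6
ee_pos: [0.6156, 0.0309, 0.0305]
eef_rot: [2.323, 2.115, 0.001]
wrist_force: [0.6, 1.1, -1.1]
grip_width: 0.356
grasp_force: 59.7
turn [ 0.0003  0.     -0.001 ] shift [-0.007 -0.005  0.055] | at [0.6156 0.0309 0.0305] t 15.6 w 0.36
```

```bash
python3 -m creep '[[[0,0,0,-0.005,-0.004,0.03,1],[0,0,0,-0.005,-0.004,0.045,1],[0,0,0,-0.005,-0.004,0.054,1],[0,0,0,-0.005,-0.004,0.055,1],[0,0,0,-0.005,-0.004,0.055,1]]]' && python3 -m creep '[[[0,0,0,0,0,0,-1],[0,0,0,0,0,0,-1],[0,0,0,0,0,0,-1],[0,0,0,0,0,0,-1],[0,0,0,0,0,0,-1]]]'  && python3 -m creep '[[[0,0,0,0,0,-0.2,-1],[0,0,0,0,0,-0.5,-1],[0,0,0,0,0,-0.6,-1],[0,0,0,0,0,-0.6,-1]]]'
python3 - <<'E'
from h import *
go(.4587,.1244,.12,-.0907)
E
```

```text
time: 16.23
ee_pos: [0.6145, 0.0304, 0.0218]
eef_rot: [2.323, 2.115, 0.0]
wrist_force: [0.1, -1.0, -1.6]
grip_width: 0.36
grasp_force: 59.7
time: 16.85
ee_pos: [0.6144, 0.0304, 0.0218]
eef_rot: [2.323, 2.115, 0.0]
wrist_force: [-0.0, 0.5, 0.4]
grip_width: 0.999
grasp_force: 0.0
time: 17.35
ee_pos: [0.615, 0.0305, 0.1126]
eef_rot: [2.322, 2.115, 0.003]
wrist_force: [-0.5, 0.3, 0.2]
grip_width: 1.0
grasp_force: 0.0
turn [ 0.0006 -0.0002 -0.0008] shift [ 0.526 -1.096 -0.051] | at [0.615  0.0305 0.1126] t 17.35 w 1.0
```

```bash
python3 -m creep '[[[0,0,0,0.526,-0.7,-0.05,-1],[0,0,0,0.526,-0.7,-0.05,-1],[0,0,0,0.526,-0.7,-0.05,-1]]]' && python3 -m creep '[[[0,0,0,0,-0.396,0,-1],[0,0,0,0,-0.396,0,-1],[0,0,0,0,-0.396,0,-1],[0,0,0,0,-0.396,0,-1]]]'
python3 - <<'E'
from h import *
c=cams.camera("wrist")
for d in cams.tip_of("wrist","socket_l_mid")[:2]: print(d["confidence"],world(c,d["location"]).round(4))
go(.4587,.1244,.012,-.0907)
C={n:cams.camera(n) for n in ("top","scene")}
for k,g in {"s":(.608,-.043),"m":(.6148,.032)}.items():
  for n,c in C.items():
    for d in cams.regions_of(n,f"socket_{k}_mid"):
      u=cent(d["region"])
      if np.linalg.norm(u-px(c,[*g,.03]))<8: print(k,n,find([(c,u)],.01,*DIM[k],g)[0].round(4)); break
c=C["scene"]; cv2.imwrite("pics/s2.png",cv2.resize(c["pixels"][190:300,240:410,::-1],(800,518),interpolation=cv2.INTER_CUBIC))
E
```

```text
time: 17.73
ee_pos: [0.5113, 0.1225, 0.1172]
eef_rot: [-2.311, -2.119, 0.009]
wrist_force: [0.7, -0.9, 0.4]
grip_width: 1.0
grasp_force: 0.0
time: 18.23
ee_pos: [0.4598, 0.124, 0.1191]
eef_rot: [2.323, 2.113, 0.002]
wrist_force: [-0.0, -0.2, 0.4]
grip_width: 0.998
grasp_force: 0.0
0.78 [0.4569 0.1237 0.026 ]
0.16 [ 0.6106 -0.042   0.0254]
turn [ 0.0004  0.     -0.0012] shift [ 0.002 -0.007  0.715] | at [0.4595 0.124  0.1192] t 18.32 w 1.0
m top [0.6164 0.0327]
m scene [0.6171 0.032 ]
```

View pics/s2.png

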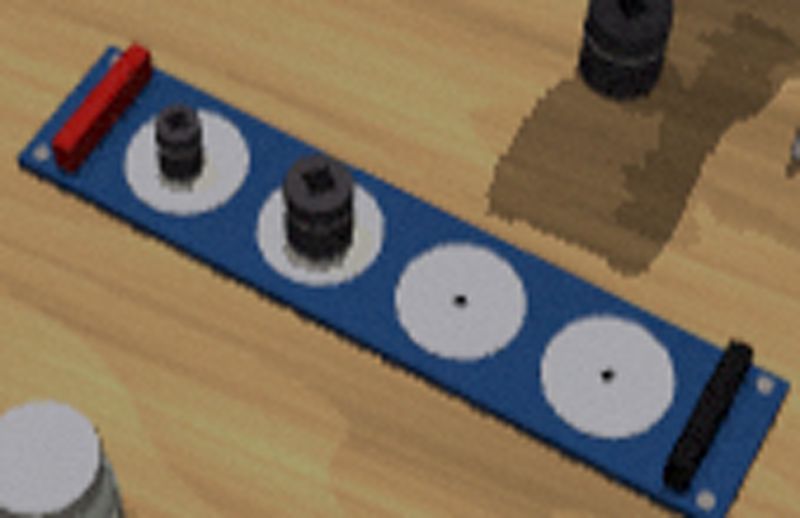

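m is centred on mark 3 (about (320,230)). s on mark 4 is a few mm left of the mark centre, so I'll quantify that at the end. Grasp l.

```bash
python3 -m creep '[[[0,0,0,0,-0.007,0.2,-1],[0,0,0,0,-0.007,0.5,-1],[0,0,0,0,-0.007,0.67,-1],[0,0,0,0,-0.007,0.715,-1],[0,0,0,0,-0.007,0.715,-1]]]' && python3 -m creep '[[[0,0,0,0,0,0,1],[0,0,0,0,0,0,1],[0,0,0,0,0,0,1],[0,0,0,0,0,0,1],[0,0,0,0,0,0,1]]]'  && python3 -m creep '[[[0,0,0,0,0,0,1],[0,0,0,0,0,-0.2,1],[0,0,0,0,0,-0.5,1],[0,0,0,0,0,-0.6,1],[0,0,0,0,0,-0.6,1]]]'
python3 - <<'E'
from h import *
c=cams.camera("wrist"); s=arm.observe(); R=Rn.from_rotvec(s["eef_rot"])
for d in cams.tip_of("wrist","socket_l_mid")[:1]:
    X=world(c,d["location"]); print(d["confidence"],X.round(4),"tool rel",R.inv().apply(X-s["ee_pos"]).round(4))
go(.6216,.1065,.1,-.0907)
E
```

```text
time: 19.25
ee_pos: [0.4572, 0.1243, 0.0121]
eef_rot: [-2.323, -2.115, 0.0]
wrist_force: [-0.1, -0.4, -0.5]
grip_width: 0.997
grasp_force: 0.0
time: 19.88
ee_pos: [0.4574, 0.1247, 0.013]
eef_rot: [2.322, 2.115, 0.002]
wrist_force: [-0.3, 0.5, 7.1]
grip_width: 0.484
grasp_force: 59.8
time: 20.5
ee_pos: [0.4573, 0.1248, 0.1026]
eef_rot: [2.321, 2.116, 0.003]
wrist_force: [-0.4, 0.1, -3.0]
grip_width: 0.477
grasp_force: 61.5
0.57 [0.4574 0.1236 0.1148] tool rel [-0.001   0.0008 -0.0131]
turn [-0.0005  0.0002 -0.0007] shift [-0.017  1.109  0.006] | at [0.4562 0.1245 0.1012] t 20.6 w 0.48
```

```bash
python3 -m creep '[[[0,0,0,-0.017,0.8,0,1],[0,0,0,-0.017,0.8,0,1],[0,0,0,-0.017,0.8,0,1],[0,0,0,-0.017,0.8,0,1]]]' && python3 -m creep '[[[0,0,0,0,0.309,0.1,1],[0,0,0,0,0.309,0.25,1],[0,0,0,0,0.309,0.4,1],[0,0,0,0,0.309,0.45,1],[0,0,0,0,0.309,0.45,1]]]'
python3 - <<'E'
from h import *
go(.6218,.1065,.0237,-.0907)
E
```

```text
time: 21.1
ee_pos: [0.5743, 0.1102, 0.0999]
eef_rot: [-2.321, -2.113, 0.007]
wrist_force: [-0.8, -0.3, -4.0]
grip_width: 0.482
grasp_force: 62.1
time: 21.72
ee_pos: [0.6207, 0.1064, 0.0337]
eef_rot: [-2.321, -2.114, 0.003]
wrist_force: [-0.4, -1.3, -3.6]
grip_width: 0.478
grasp_force: 62.5
turn [-0.0009  0.0001 -0.0008] shift [0.001 0.007 0.067] | at [0.6207 0.1064 0.0337] t 21.73 w 0.48
```

```bash
python3 -m creep '[[[0,0,0,0,0.006,0.03,1],[0,0,0,0,0.006,0.05,1],[0,0,0,0,0.006,0.062,1],[0,0,0,0,0.006,0.067,1],[0,0,0,0,0.006,0.067,1]]]' && python3 -m creep '[[[0,0,0,0,0,0,-1],[0,0,0,0,0,0,-1],[0,0,0,0,0,0,-1],[0,0,0,0,0,0,-1],[0,0,0,0,0,0,-1]]]'  && python3 -m creep '[[[0,0,0,0,0,-0.2,-1],[0,0,0,0,0,-0.5,-1],[0,0,0,0,0,-0.65,-1],[0,0,0,0,0,-0.65,-1]]]'
python3 - <<'E'
from h import *
go(.4464,-.0917,.12,-.0907)
E
```

```text
time: 22.35
ee_pos: [0.6234, 0.1063, 0.0245]
eef_rot: [2.323, 2.115, 0.0]
wrist_force: [0.2, 0.2, -3.3]
grip_width: 0.479
grasp_force: 62.5
time: 22.98
ee_pos: [0.6234, 0.1062, 0.0245]
eef_rot: [2.323, 2.115, 0.0]
wrist_force: [-0.1, 0.4, -0.1]
grip_width: 1.002
grasp_force: 0.0
time: 23.48
ee_pos: [0.6248, 0.1064, 0.1239]
eef_rot: [2.321, 2.114, 0.006]
wrist_force: [-0.5, 0.7, -1.6]
grip_width: 0.999
grasp_force: 0.0
turn [ 0.0013 -0.0004 -0.0009] shift [-1.426 -1.061  0.02 ] | at [0.6248 0.1064 0.1239] t 23.48 w 1.0
```

```bash
python3 -m creep '[[[0,0,0,-0.75,-0.55,0,-1],[0,0,0,-0.75,-0.55,0,-1],[0,0,0,-0.75,-0.55,0,-1],[0,0,0,-0.75,-0.55,0,-1]]]' && python3 -m creep '[[[0,0,0,-0.676,-0.51,0,-1],[0,0,0,-0.676,-0.51,0,-1],[0,0,0,-0.676,-0.51,0,-1],[0,0,0,-0.676,-0.51,0,-1],[0,0,0,-0.676,-0.51,0,-1]]]'
python3 - <<'E'
from h import *
c=cams.camera("wrist")
for d in cams.tip_of("wrist","socket_xl_mid")[:2]: print(d["confidence"],world(c,d["location"]).round(4))
go(.4464,-.0917,.014,-.0907)
E
```

```text
time: 23.98
ee_pos: [0.5297, 0.0012, 0.1213]
eef_rot: [-2.324, -2.112, 0.002]
wrist_force: [0.6, 0.3, -0.2]
grip_width: 0.998
grasp_force: 0.0
time: 24.6
ee_pos: [0.4475, -0.0902, 0.1218]
eef_rot: [2.318, 2.119, 0.002]
wrist_force: [0.4, 0.4, -1.1]
grip_width: 0.994
grasp_force: 0.0
0.84 [ 0.4394 -0.0921  0.0327]
turn [ 0.0003 -0.0001  0.0002] shift [-0.009 -0.002  0.719] | at [ 0.4468 -0.0905  0.1218] t 24.7 w 1.0
```

```bash
python3 -m creep '[[[0,0,0,-0.01,-0.01,0.2,-1],[0,0,0,-0.01,-0.01,0.5,-1],[0,0,0,-0.01,-0.01,0.67,-1],[0,0,0,-0.01,-0.01,0.72,-1],[0,0,0,-0.01,-0.01,0.72,-1]]]' && python3 -m creep '[[[0,0,0,0,0,0,1],[0,0,0,0,0,0,1],[0,0,0,0,0,0,1],[0,0,0,0,0,0,1],[0,0,0,0,0,0,1]]]'  && python3 -m creep '[[[0,0,0,0,0,0,1],[0,0,0,0,0,-0.2,1],[0,0,0,0,0,-0.5,1],[0,0,0,0,0,-0.75,1],[0,0,0,0,0,-0.75,1]]]'
python3 - <<'E'
from h import *
c=cams.camera("wrist"); s=arm.observe(); R=Rn.from_rotvec(s["eef_rot"])
for d in cams.tip_of("wrist","socket_xl_mid")[:1]:
    X=world(c,d["location"]); print(d["confidence"],X.round(4),"tool rel",R.inv().apply(X-s["ee_pos"]).round(4))
go(.6284,.1812,.13,-.0907)
E
```

```text
time: 25.32
ee_pos: [0.4438, -0.0929, 0.0138]
eef_rot: [-2.322, -2.116, -0.0]
wrist_force: [0.9, 0.9, -0.2]
grip_width: 1.002
grasp_force: 0.0
time: 25.95
ee_pos: [0.444, -0.0932, 0.0151]
eef_rot: [2.322, 2.114, 0.002]
wrist_force: [-0.3, 0.4, 6.3]
grip_width: 0.594
grasp_force: 61.5
time: 26.58
ee_pos: [0.4448, -0.0932, 0.1287]
eef_rot: [2.319, 2.113, 0.006]
wrist_force: [-0.3, 0.4, -4.2]
grip_width: 0.596
grasp_force: 64.8
turn [-0.0001 -0.0001 -0.0006] shift [ 1.932  1.062 -0.024] | at [ 0.4429 -0.0927  0.1264] t 26.68 w 0.59
```

```bash
python3 -m creep '[[[0,0,0,0.97,0.4,0,1],[0,0,0,0.97,0.4,0,1],[0,0,0,0.97,0.4,0,1],[0,0,0,0.97,0.4,0,1]]]' && python3 -m creep '[[[0,0,0,0.95,0.66,0,1],[0,0,0,0.95,0.66,0,1],[0,0,0,0.95,0.66,0,1],[0,0,0,0.95,0.66,0,1],[0,0,0,0.95,0.66,0,1]]]' && python3 -m creep '[[[0,0,0,0,0,0.2,1],[0,0,0,0,0,0.4,1],[0,0,0,0,0,0.5,1],[0,0,0,0,0,0.5,1],[0,0,0,0,0,0.5,1]]]'
python3 - <<'E'
from h import *
go(.6283,.1798,.026,-.0907)
E
```

```text
time: 27.18
ee_pos: [0.5171, 0.05, 0.1244]
eef_rot: [-2.314, -2.122, 0.002]
wrist_force: [-0.5, -0.5, -4.5]
grip_width: 0.593
grasp_force: 64.5
time: 27.8
ee_pos: [0.6265, 0.1765, 0.1243]
eef_rot: [-2.323, -2.113, 0.008]
wrist_force: [-0.4, -0.7, -3.4]
grip_width: 0.592
grasp_force: 64.5
time: 28.42
ee_pos: [0.6294, 0.178, 0.0524]
eef_rot: [2.323, 2.113, 0.002]
wrist_force: [-0.2, 0.0, -4.4]
grip_width: 0.597
grasp_force: 64.6
turn [ 0.0005 -0.0001 -0.0012] shift [ 0.011 -0.008  0.176] | at [0.6294 0.178  0.0524] t 28.43 w 0.6
```

```bash
python3 -m creep '[[[0,0,0,0.011,-0.006,0.05,1],[0,0,0,0.011,-0.006,0.11,1],[0,0,0,0.011,-0.006,0.15,1],[0,0,0,0.011,-0.006,0.175,1],[0,0,0,0.011,-0.006,0.175,1]]]' && python3 -m creep '[[[0,0,0,0,0,0,-1],[0,0,0,0,0,0,-1],[0,0,0,0,0,0,-1],[0,0,0,0,0,0,-1],[0,0,0,0,0,0,-1]]]'  && python3 -m creep '[[[0,0,0,0,0,-0.2,-1],[0,0,0,0,0,-0.5,-1],[0,0,0,0,0,-0.8,-1],[0,0,0,0,0,-0.8,-1]]]' && python3 -m creep '[[[0,0,0,0,-0.9,0,-1],[0,0,0,0,-0.9,0,-1],[0,0,0,0,-0.9,0,-1],[0,0,0,0,-0.9,0,-1]]]'
python3 - <<'E'
from h import *
C={n:cams.camera(n) for n in ("top","scene")}
for n,c in C.items():
  cv2.imwrite(f"pics/raw_{n}.png",c["pixels"][...,::-1])
  for k,g in {"s":(.608,-.043),"m":(.6148,.032),"l":(.6216,.1065),"xl":(.6284,.1812)}.items():
    for d in cams.regions_of(n,f"socket_{k}_mid"):
      u=cent(d["region"])
      if np.linalg.norm(u-px(c,[*g,.03]))<8: print(k,n,find([(c,u)],.01,*DIM[k],g)[0].round(4),d["confidence"]); break
c=C["scene"]; cv2.imwrite("pics/s3.png",cv2.resize(c["pixels"][190:300,240:410,::-1],(800,518),interpolation=cv2.INTER_CUBIC))
c=C["top"]; cv2.imwrite("pics/t3.png",cv2.resize(c["pixels"][140:200,230:375,::-1],(800,331),interpolation=cv2.INTER_CUBIC))
E
```

```text
time: 29.05
ee_pos: [0.628, 0.1803, 0.0253]
eef_rot: [2.323, 2.115, 0.0]
wrist_force: [-0.3, -0.5, -3.5]
grip_width: 0.593
grasp_force: 64.7
time: 29.68
ee_pos: [0.6279, 0.1804, 0.0253]
eef_rot: [2.323, 2.115, 0.0]
wrist_force: [0.1, 1.0, -0.0]
grip_width: 1.0
grasp_force: 0.0
time: 30.18
ee_pos: [0.6309, 0.1807, 0.1493]
eef_rot: [2.32, 2.112, 0.011]
wrist_force: [0.1, 0.8, 0.6]
grip_width: 1.002
grasp_force: 0.0
time: 30.68
ee_pos: [0.493, 0.1932, 0.1449]
eef_rot: [-2.322, -2.116, 0.001]
wrist_force: [1.7, -0.3, 0.7]
grip_width: 0.999
grasp_force: 0.0
s top [ 0.6095 -0.0443] 0.5
m top [0.6151 0.0322] 0.53
l top [0.6247 0.1061] 0.66
xl top [0.628 0.181] 0.93
m scene [0.6173 0.032 ] 0.84
l scene [0.6259 0.1048] 0.66
xl scene [0.6301 0.1806] 0.76
```

View pics/s3.png

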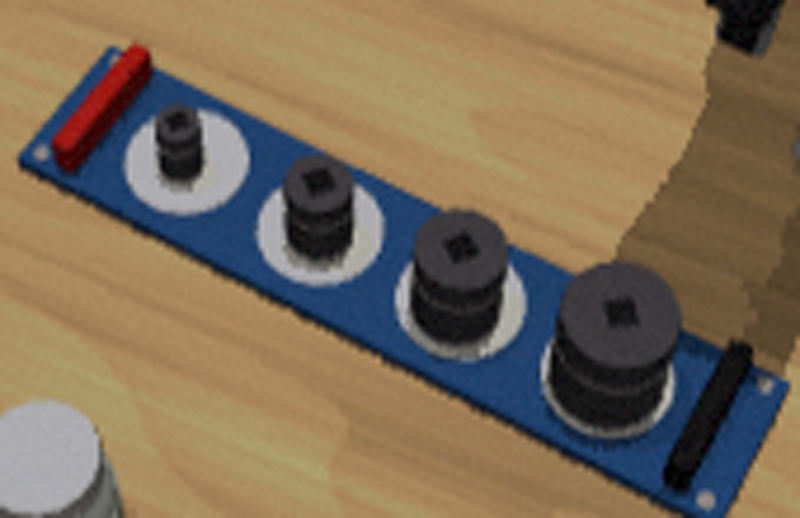

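View pics/t3.png

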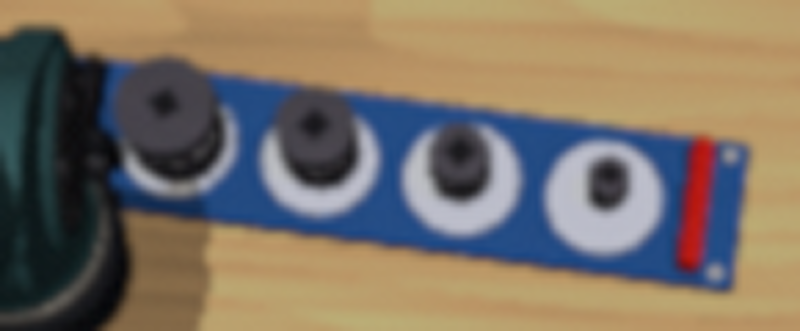

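All four stand upright in order; s and l look a few mm off centre. I'll measure their centring directly by thresholding against the marks.

Run:
```python
from h import *
M={1:(.6284,.1812),2:(.6216,.1065),3:(.6148,.0319),4:(.6080,-.0428)}
C={n:cams.camera(n) for n in ("top","scene")}
for n,c in C.items():
  first=cv2.imread(f"pics/{n}0.png").astype(int); now=c["pixels"][...,::-1].astype(int)
  for i,k in ((4,"s"),(3,"m"),(2,"l"),(1,"xl")):
    x,y=M[i]; p=px(c,[x,y,.01]); rr=np.linalg.norm(px(c,[x,y+.033,.01])-p)
    v,u=np.mgrid[:400,:640]; near=np.hypot(u-p[0],v-p[1])<rr
    w=first.min(2); white=(near)&(w>110)
    # fill dot by hull
    pts=np.argwhere(white)[:,::-1].astype(np.int32); m=np.zeros((400,640),np.uint8); cv2.fillConvexPoly(m,cv2.convexHull(pts),1)
    mk=atz(c,cent(m),.01)[:2]
    pt=px(c,[x,y,.01+DIM[k][1]/2]); near=np.hypot(u-pt[0],v-pt[1])<rr*1.3
    grey=(now.max(2)<95)&(now.max(2)-now.min(2)<22)&near
    nl,lab,st,ce=cv2.connectedComponentsWithStats(grey.astype(np.uint8))
    j=1+np.argmax(st[1:,4]); so=find([(c,ce[j])],.01,*DIM[k],M[i])[0]
    print(n,k,"mark",mk.round(4),"sock",so.round(4),"d mm",((so-mk)*1e3).round(1),"px",white.sum(),st[j,4])
```

```text
top s mark [ 0.6064 -0.0438] sock [ 0.6083 -0.0445] d mm [ 1.9 -0.7] px 331 45
top m mark [0.6135 0.0309] sock [0.6145 0.0315] d mm [1.  0.6] px 327 103
top l mark [0.62   0.1055] sock [0.6233 0.1046] d mm [ 3.2 -0.9] px 326 203
top xl mark [0.627  0.1803] sock [0.6263 0.184 ] d mm [-0.8  3.7] px 321 381
scene s mark [ 0.6078 -0.0435] sock [ 0.6113 -0.0443] d mm [ 3.6 -0.7] px 446 139
scene m mark [0.6149 0.0312] sock [0.6176 0.0321] d mm [2.8 0.9] px 480 293
scene l mark [0.6217 0.106 ] sock [0.6263 0.1052] d mm [ 4.6 -0.8] px 521 505
scene xl mark [0.6285 0.1804] sock [0.6317 0.1806] d mm [3.2 0.2] px 563 823
```

l is about 3–4 mm off in x, so I'll recentre it by regripping at the corrected x, which lets the closing pads centre it.

Run:
```python
from h import *
go(.6204,.1055,.145,-.0907)
```

```text
turn [ 0.      0.     -0.0009] shift [-0.501  0.896  0.001] | at [0.4936 0.1929 0.1452] t 31.27 w 1.0
```

```bash
python3 -m creep '[[[0,0,0,-0.5,0.896,0,-1],[0,0,0,-0.5,0.896,0,-1],[0,0,0,-0.5,0.896,0,-1],[0,0,0,-0.5,0.896,0,-1],[0,0,0,-0.5,0.896,0,-1]]]' && python3 -m creep '[[[0,0,0,0,0,0,-1],[0,0,0,0,0,0,-1]]]'
python3 - <<'E'
from h import *
go(.6204,.1060,.0255,-.0907)
E
```

```text
time: 31.9
ee_pos: [0.619, 0.1066, 0.1447]
eef_rot: [-2.321, -2.115, 0.002]
wrist_force: [0.1, -0.8, 0.1]
grip_width: 0.999
grasp_force: 0.0
time: 32.15
ee_pos: [0.6194, 0.107, 0.1452]
eef_rot: [-2.32, -2.117, 0.0]
wrist_force: [-0.4, 0.5, 0.1]
grip_width: 0.997
grasp_force: 0.0
turn [-0.0002 -0.0002 -0.0003] shift [-0.006  0.008  0.798] | at [0.6194 0.107  0.1452] t 32.15 w 1.0
```

```bash
python3 -m creep '[[[0,0,0,0,0.007,0.25,-1],[0,0,0,0,0.007,0.5,-1],[0,0,0,0,0.007,0.7,-1],[0,0,0,0,0.007,0.79,-1],[0,0,0,0,0.007,0.79,-1]]]' && python3 -m creep '[[[0,0,0,0,0,0,1],[0,0,0,0,0,0,1],[0,0,0,0,0,0,1],[0,0,0,0,0,0,1],[0,0,0,0,0,0,1]]]'
python3 - <<'E'
from h import *
go(.6204,.1065,.0255,-.0907)
E
```

```text
time: 32.78
ee_pos: [0.6208, 0.1059, 0.0262]
eef_rot: [-2.322, -2.115, 0.002]
wrist_force: [-0.9, 0.4, 1.1]
grip_width: 0.999
grasp_force: 0.0
time: 33.4
ee_pos: [0.6224, 0.1058, 0.0282]
eef_rot: [2.322, 2.115, 0.003]
wrist_force: [-0.4, -0.7, 7.2]
grip_width: 0.477
grasp_force: 60.3
turn [ 0.0007 -0.0003 -0.0009] shift [ 0.003 -0.014  0.018] | at [0.6224 0.1058 0.0282] t 33.4 w 0.48
```

```bash
python3 -m creep '[[[0,0,0,0,0,-0.015,1],[0,0,0,0,-0.014,-0.015,1],[0,0,0,0.002,-0.014,-0.015,1],[0,0,0,0.002,-0.014,0,1],[0,0,0,0.002,-0.014,0,1]]]' && python3 -m creep '[[[0,0,0,0,0,0,1],[0,0,0,0,0,0,-1],[0,0,0,0,0,0,-1],[0,0,0,0,0,0,-1],[0,0,0,0,0,0,-1]]]' && python3 -m creep '[[[0,0,0,0,0,0,-1],[0,0,0,0,0,-0.2,-1],[0,0,0,0,0,-0.5,-1],[0,0,0,0,0,-0.8,-1],[0,0,0,0,0,-0.8,-1]]]' && python3 -m creep '[[[0,0,0,0,-0.9,0,-1],[0,0,0,0,-0.9,0,-1],[0,0,0,0,-0.9,0,-1],[0,0,0,0,-0.9,0,-1],[0,0,0,0,-0.9,0,-1]]]'
python3 - <<'E'
from h import *
C={n:cams.camera(n) for n in ("top","scene")}
for n,c in C.items():
  for k,g in {"s":(.608,-.043),"m":(.6148,.032),"l":(.6216,.1065),"xl":(.6284,.1812)}.items():
    for d in cams.regions_of(n,f"socket_{k}_mid"):
      u=cent(d["region"])
      if np.linalg.norm(u-px(c,[*g,.03]))<8: print(k,n,find([(c,u)],.01,*DIM[k],g)[0].round(4),d["confidence"]); break
c=C["scene"]; cv2.imwrite("pics/s4.png",cv2.resize(c["pixels"][190:300,240:410,::-1],(800,518),interpolation=cv2.INTER_CUBIC))
E
```

```text
time: 34.02
ee_pos: [0.6186, 0.1063, 0.0282]
eef_rot: [-2.321, -2.114, 0.001]
wrist_force: [-5.0, 0.1, 11.0]
grip_width: 0.477
grasp_force: 62.3
time: 34.65
ee_pos: [0.6193, 0.1062, 0.0265]
eef_rot: [2.323, 2.115, -0.0]
wrist_force: [-0.1, -0.6, -0.1]
grip_width: 1.0
grasp_force: 0.0
time: 35.28
ee_pos: [0.6222, 0.1062, 0.1505]
eef_rot: [2.32, 2.112, 0.011]
wrist_force: [0.3, 0.5, 0.2]
grip_width: 1.001
grasp_force: 0.0
time: 35.9
ee_pos: [0.487, 0.1188, 0.1468]
eef_rot: [2.322, 2.114, 0.003]
wrist_force: [0.6, 0.1, -0.2]
grip_width: 1.0
grasp_force: 0.0
s top [ 0.6096 -0.0442] 0.57
l top [0.618  0.0997] 0.61
s scene [ 0.6121 -0.0447] 0.55
m scene [0.6172 0.032 ] 0.63
l scene [0.6201 0.1058] 0.75
xl scene [0.631  0.1809] 0.65
```

View pics/s4.png

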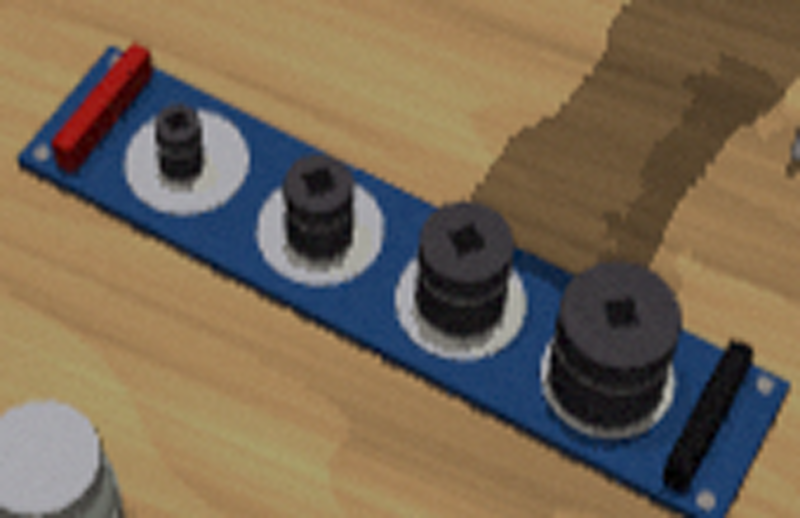

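l is now centred to about 2 mm, and all four are upright, in order and released with the arm clear.

```bash
python3 -c "
from rig import arm
print(arm.hand_in())"
```

```text
the job is handed in; nothing more can be done
None
```

The four sockets stand upright on the rail in size order, smallest by the red stop to largest by the black, each measured within about 2–3 mm of its mark centre; all were released and the job was handed in at about 36 s.

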